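Set the depth stop of a vial crimper and check its hand lever stops short of the bar

TASK

The vial-cap crimper lies on its side in its bench holder and is being made ready for use. By the thumb peg, push its swing stop over until it is fully home, square across the bar; then press the hand lever in by its rubber grip with the outside of the fingers until it rests firmly on the stop, to check that it stops short of the bar, keep it there for about two seconds and let it come all the way out again. Grip nothing, keep the fingers out of the gap between lever and bar and off the bar, do not force the lever, and leave the vials and the tin standing where they are.

Things in the scene. Friction and masses are not known exactly. Their poses are not given: they have to be found in the camera images.
- crimper: Hand crimper for vial caps, on its side, clamped in a grey bench holder fixed to the worktop. Origin on the worktop under it. x: along the handles towards the head; y: from the fixed bar towards the hand lever; z up. Base plate x -35 to 125, y -45 to 35 mm, 12 thick. Head barrel across x = 105, strap up to z = 124 mm. Handles point to -x at mid-height z = 100 mm. Lever pivot x = 75, y = 10 mm
- bar: Fixed handle of the crimper, a straight bar with black rubber sleeve, part of the crimper; same origin and axes. x = +56 to -139 mm, y = -16.5 to 0 mm (inner face, towards the lever), z = 89 to 111 mm. The fingers must not touch it
- lever (a joint): Hand lever, turns level about its pivot, closing towards the bar. 0 rad = fully out (sprung, 0.30 rad off the bar); grows as pressed in; 0.30 = on the bar. With the swing stop home it rests on the stop at 0.18 to 0.19, some 18 mm short of the bar at mid-grip. About 1.5 N at mid-grip starts it, 3 N brings it to the stop. With the stop not home it goes past, to the bar
- lever_grip: Black rubber sleeve on the hand lever, 110 mm long, 14 thick, 32 high (z = 87 to 119 mm). Origin on the lever's pivot axis at z = 100 mm; x runs along the lever towards the head (sleeve at x = -90 to -200 mm), y points outwards, away from the bar; outer face at y = +8 mm
- lever_face (a point): Middle of the outer face of the lever's rubber grip, where it is pressed, 155 mm from the lever's pivot; z = 103 mm. Same axes as lever_grip: +y points out of the face, press towards -y. Nothing stands within 25 mm beside this face, and under it nothing higher than 30 mm
- wear_strip: Steel strip along the inner face of the lever, facing the bar, 165 x 3 x 30 mm; moves with the lever; it is what meets the stop. The fingers must not touch it
- depth_stop (a joint): Swing stop: flat steel arm turning about an upright screw on top of the bar. 0 rad = swung away, arm along the bar, its thumb peg towards the free end (-x of the crimper); grows anticlockwise seen from above; 1.57 = fully home at its end stop, peg standing out to -y, square to the bar, away from the lever. Starts between 0 and 0.45, stays where left, needs about 1.2 N at the peg
- stop_peg (a point): Thumb peg of the swing stop, an upright steel pin of 9 mm diameter, 50 mm from the stop's pivot, standing from z = 116 to 154 mm; this point is on its axis at z = 135.5 mm. The arm under it tops out at z = 117 mm, the lever at z = 120 mm
- stop_pivot (a point): Pivot of the swing stop on top of the bar, at x = -5, y = -8 mm of the crimper, z = 110 mm
- stop_nose: Short round nose of the swing stop, 10 mm across, on the other side of its pivot from the peg; with the stop home it stands between the bar and the lever and the lever's wear strip lands on it
- vial_white: Loose screw-cap vial, white cap, 28 mm across, 58 mm tall, upright; origin at the centre of its underside. Leave it alone
- vial_blue: Loose screw-cap vial, blue cap, 28 mm across, 58 mm tall, upright; origin at the centre of its underside. Leave it alone
- septa_tin: Loose flat round tin, 67 mm across, 26 mm tall; origin at the centre of its underside. Leave it alone

How it is judged (in metres and radians):
On the way, in this order (a step that is already met when the one before it is completed fails the run):
1. the swing stop is fully home while the lever is still out (value of joint depth_stop above 1.47 rad and value of joint lever below 0.05 rad), for 0.2 s.
2. the fingers hold the lever by its grip firmly on the stop, short of the bar (contact force between wear_strip and stop_nose above 1.5 N and contact force between the fingers and lever_grip above 2 N and value of joint depth_stop above 1.47 rad and value of joint lever below 0.24 rad), for 1.5 s.
At the end, for the whole second after the job is handed in: The lever is fully out again (under 0.02 rad), the swing stop is still home (over 1.47 rad), and both vials and the tin stand within 15 mm of where they stood (value of joint lever below 0.02 rad and value of joint depth_stop above 1.47 rad and distance of each of vial_white, vial_blue, septa_tin from where it was at the start of the episode below 0.015 m and angle between each of vial_white, vial_blue's own z axis and vertical below 0.2 rad); the robot touches nothing.
It fails at once if the lever goes past the stop towards the bar (over 0.25 rad) (value of joint lever above 0.25 rad).
It fails at once if the fingers press on the bar (over 1 N) (contact force between the fingers and bar above 1 N).
It fails at once if the fingers are in the gap, on the inside of the lever (over 1 N) (contact force between the fingers and wear_strip above 1 N).
It fails at once if the lever is forced (over 40 N) (contact force between the fingers and lever_grip above 40 N).
It fails at once if a vial or the tin is lifted or pushed away (over 25 mm) (distance of any of vial_white, vial_blue, septa_tin from where it was at the start of the episode above 0.025 m).
It also fails if it takes over 51 s, if anything falls off the work surface, if the arm or the gripper's body presses on something with over 40 N, if the wrist force passes 120 N, or if a joint passes its speed limit or range.

ROBOT

A 6-joint arm with a two-finger parallel gripper is mounted at the origin on a cart in front of the work surface, level with it; the furniture and walls round the work are solid. World frame = base frame: x ahead of the robot, y to its left, z up, the work surface at z = 0. Lengths are in mm, angles in rad, forces in N, time in s.
With the tool pointing down it reaches from about 275 to 1000 mm from the base axis. Payload 8.4 kg.
Tool frame: the origin (TCP) lies midway between the tips of the shut fingers; the grasp point (between the pads) lies 19 mm behind it (r.grip_point_offset is the distance from the TCP to the grasp point, in mm); z points along the fingers, y is the line along which they close (so a half turn about z gives the same grasp; the last joint's range is limited). The gripper opens to 85 mm and grips with 20 to 120 N. Pads are 22 mm wide; open, the fingers measure 114 mm over their backs; the gripper's body (76 mm by 85 mm) begins 54 mm behind the grasp point. The pads swing forward as they close: fully open they stand 13 mm farther back than shut.
Start: joints at [-1.19, 0.353, 1.633, -0, 1.155, -0.002], TCP at [233.448, -579.767, 231.281] pointing down, gripper open.
Joint ranges: [-2.63, 2.63], [-0.92, 2.1], [0.06, 2.66], [-1.3, 4.44], [0, 2.69], [-3.02, 3.02]. Speed limits (rad/s): [2.22, 2.22, 2.79, 3.14, 3.14, 3.14].

INTERFACE

Orientations are given as [roll, pitch, yaw] about the fixed x, y, z axes, in that order (R = Rz(yaw) Ry(pitch) Rx(roll)).
In Python, from rig import r gives the robot as it stands. The module is installed in compiled form; this text tells all that it offers.
- The arm moves only by the shell command python3 -m creep 'ROWS' [FORCE]. ROWS is text: rows parted by semicolons, each of 7 numbers parted by spaces: the turn, a rotation vector about the tool's x, y, z in degrees, then the shift along the tool's x, y, z in m, then the closure in counts, from 0 (fully open) to 255 (shut). A call has 1 to 8 rows; each row is the pose to reach, as a shift and turn from the pose commanded when the call began, along the tool's axes at that moment; what a row does not reach only later rows make up. A row lasts 1/8 s, in which the tool goes at most 62.5 mm and 10.7 degrees, less where a joint would pass 70% of its speed; a pose out of reach is approached as far as the arm can. A call with a gripper value outside its range is refused whole. The fingers move at their own pace and stop on an object; FORCE is the grip in N (left out, the last holds). Time passes only in rows, so rows that repeat a pose let the fingers close. It gives the time, the measured TCP pose, the force, the opening and the grip force at its end, in the units of the state.
- r.sense(): the state, without advancing time (a new reading comes with each control period).
- r.grab_frame(name): name is "side" or "top" or "wrist"; returns a dict with "img" (384x512x3 uint8, red, green, blue), "range_z" (384x512 float32, mm along the optical axis (not along the pixel's ray), 0 where there is no reading), "K" (3x3 intrinsics, pixels), "D" ([k1, k2, p1, p2, k3] as OpenCV has them; the pictures are not rectified), "world_from_camera" (4x4, takes a point from camera to world coordinates). Camera axes: x right, y up, looking along -z (the intrinsics and any distortion apply to the point x, -y, -z); pixel columns grow to the right and rows downward; lengths in mm; the calibration is good to about 2 mm. A picture is of the moment at which its call begins.
- r.sign_off(): hands the job in; it is judged then, once.
The state is a dict: "clock": time; "qpos": joint angles; "qvel": joint speeds; "joint_efforts": joint torques, N m; "eef_pos": TCP position; "tcp_rot": TCP orientation; "contact_force": force on the tool from outside, world axes, zero at the start; "wrist_torque": the same for the moment, N m; "opening": opening from 0.0 (shut) to 1.0 (fully open); "grasp_force": force on a finger pad.
Only numpy, scipy, OpenCV 4.12 (cv2) and the standard library are available. Lean on these libraries where they do the work, as an engineer would, in place of code of your own. Each camera call takes 0.05 s, during which the arm holds its last target. There are 200 camera calls.

## Working session

There is one attempt and no reset: what is moved stays moved. The work goes in short steps, Python scripts to look and compute and a shell command to move; the robot and the scene stay as the last step left them, time stands still between calls to the robot, and variables do not carry over. Pictures are saved under pics/ and viewed, at most 10 in all, crops included, and the job is handed in when it is done.

```bash
mkdir -p pics; python3 - <<'E'
from rig import r
import cv2,numpy as np,pickle
f={n:r.grab_frame(n) for n in("side","top")}
pickle.dump(f,open('f0.pkl','wb'))
for n in f: cv2.imwrite(f'pics/{n}0.png',f[n]["img"][...,::-1]); print(n,f[n]["K"],f[n]["D"],f[n]["world_from_camera"].round(3))
print(r.sense())
E
```

```text
side [[415.21068722   0.         257.83517563]
 [  0.         415.21068722 194.17375422]
 [  0.           0.           1.        ]] [-0.12858916  0.          0.          0.          0.        ] [[-9.510000e-01  1.690000e-01 -2.600000e-01  2.489230e+02]
 [-3.100000e-01 -4.960000e-01  8.110000e-01  1.087046e+03]
 [ 8.000000e-03  8.520000e-01  5.240000e-01  5.543490e+02]
 [ 0.000000e+00  0.000000e+00  0.000000e+00  1.000000e+00]]
top [[456.59181766   0.         265.60888142]
 [  0.         456.59181766 194.0201407 ]
 [  0.           0.           1.        ]] [-0.11581959  0.          0.          0.          0.        ] [[ 2.00000e-03  9.97000e-01 -7.30000e-02  3.97839e+02]
 [-1.00000e+00  2.00000e-03  8.00000e-03  4.19143e+02]
 [ 8.00000e-03  7.30000e-02  9.97000e-01  9.71579e+02]
 [ 0.00000e+00  0.00000e+00  0.00000e+00  1.00000e+00]]
{'clock': 0.1, 'qpos': array([-1.19037758e+00,  3.53620628e-01,  1.63403602e+00,  3.16424710e-05,
        1.15519403e+00, -2.43389722e-03]), 'qvel': array([-0.00033142, -0.00130609, -0.00021118, -0.0009615 , -0.00097987,
        0.00054147]), 'joint_efforts': array([-1.62496497e-03, -6.06361341e+01, -3.42817426e+01, -9.57692055e-05,
        3.84594852e-03, -3.70740656e-05]), 'eef_pos': array([ 233.31594528, -579.37165325,  230.62084087]), 'tcp_rot': array([-3.14033470e+00, -3.19945674e-05,  3.82839828e-01]), 'contact_force': array([ 0.52470452, -0.26571903, -0.48702292]), 'wrist_torque': array([ 0.04495854, -0.04281396,  0.02609988]), 'grasp_force': 0.0, 'opening': 0.9988504200449332}
```

View pics/top0.png

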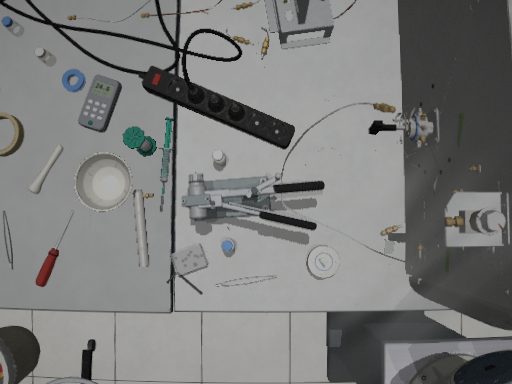

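View pics/side0.png

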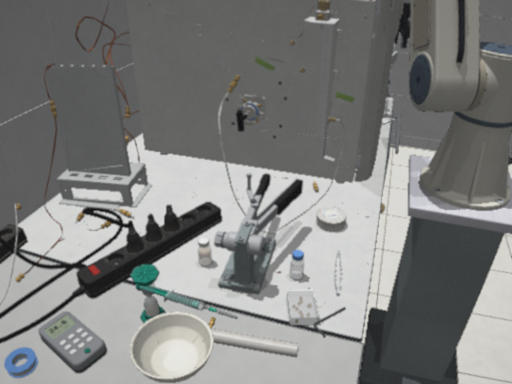

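The top view shows the head at (197,197), the bar's sleeve at (300,187) and the lever's sleeve at (288,220), on the robot side. The white vial is at (219,157), the blue at (228,246), and the tin at (322,262). Next I fit the pose from the depth.

```bash
cat > h.py <<'E'
import cv2,numpy as np
def cloud(f):
    h,w=f["range_z"].shape
    u,v=np.meshgrid(np.arange(w),np.arange(h))
    n=cv2.undistortPoints(np.stack([u,v],-1).reshape(-1,1,2).astype(float),f["K"],f["D"]).reshape(h,w,2)
    z=f["range_z"].astype(float)
    p=np.stack([n[...,0]*z,-n[...,1]*z,-z,np.ones_like(z)],-1)@f["world_from_camera"].T
    p[z==0]=np.nan
    return p[...,:3]
def project(f,P):
    T=np.linalg.inv(f["world_from_camera"]);P=np.atleast_2d(P)
    c=P@T[:3,:3].T+T[:3,3]; c=c*[1,-1,-1]
    return cv2.projectPoints(c,np.zeros(3),np.zeros(3),f["K"],f["D"])[0].reshape(-1,2)
E
python3 - <<'E'
import pickle,cv2,numpy as np
from h import *
f=pickle.load(open('f0.pkl','rb'))["top"];p=cloud(f);g=f["img"].mean(-1)
def line(m,n):
    q=p[m]; c=q.mean(0);d=np.linalg.svd(q[:,:2]-c[:2])[2][0]; d*=np.sign(d[1])
    t=(q[:,:2]-c[:2])@d; s=(q[:,:2]-c[:2])@[-d[1],d[0]]
    print(n,len(q),c.round(1),d.round(3),'ang',np.arctan2(d[1],d[0]).round(4),'t',t.min().round(1),t.max().round(1),'s',s.min().round(1),s.max().round(1),'z',np.percentile(q[:,2],[5,50,95]).round(1))
    return c,d
V,U=np.mgrid[:384,:512]
m=(p[...,2]>80)&(p[...,2]<128)&(g<70)
line(m&(U>268)&(U<330)&(V>175)&(V<198),'bar'); line(m&(U>255)&(U<322)&(V>205)&(V<235),'lev')
for n,(u,v,a,zl) in dict(white=(219,157,12,45),blue=(228,246,12,45),tin=(322,262,22,18)).items():
    k=(abs(U-u)<a)&(abs(V-v)<a)&(p[...,2]>zl); print(n,p[k].mean(0).round(1),k.sum())
k=(p[...,2]>125)&(U>180)&(U<340)&(V>165)&(V<240)
for v,u in np.argwhere(k): print(u,v,p[v,u].round(0),f["img"][v,u])
c=f["img"][160:245,175:335,::-1];cv2.imwrite('pics/c0.png',cv2.resize(c,None,fx=5,fy=5,interpolation=2))
E
```

```text
bar 407 [474.9 350.  110.3] [-0.078  0.997] ang 1.6491 t -47.0 48.1 s -16.2 8.1 z [107.5 110.3 113.1]
lev 396 [411.5 372.2 117.9] [0.218 0.976] ang 1.3515 t -54.6 53.8 s -6.5 6.5 z [114.6 118.3 120.9]
white [543.2 509.6  57.1] 98
blue [362.6 489.5  57.7] 95
tin [328.6 292.4  25.5] 846
277 173 [496. 392. 149.] [145 147 147]
278 173 [496. 390. 152.] [143 144 145]
276 174 [494. 394. 152.] [142 144 146]
277 174 [494. 392. 155.] [150 152 154]
278 174 [494. 390. 154.] [154 155 157]
279 174 [494. 389. 153.] [147 150 151]
280 174 [494. 387. 155.] [137 137 139]
276 175 [492. 394. 154.] [137 138 141]
277 175 [492. 392. 152.] [151 154 155]
278 175 [492. 391. 156.] [158 160 162]
279 175 [493. 389. 151.] [149 150 152]
280 175 [492. 387. 152.] [138 140 142]
275 176 [491. 396. 150.] [106 107 108]
276 176 [490. 394. 154.] [131 133 135]
277 176 [491. 392. 152.] [145 146 148]
278 176 [490. 390. 154.] [150 151 153]
279 176 [491. 389. 152.] [145 146 148]
280 176 [491. 387. 152.] [137 138 139]
276 177 [489. 394. 153.] [101 102 104]
277 177 [489. 392. 154.] [118 120 121]
278 177 [489. 390. 153.] [132 133 
[... 2388 characters left out ...]
84 202 [445. 564. 127.] [131 133 134]
188 202 [445. 557. 125.] [120 128 129]
190 202 [445. 553. 125.] [120 128 128]
192 202 [445. 549. 125.] [121 128 130]
195 202 [445. 544. 125.] [119 127 127]
197 202 [445. 540. 126.] [120 129 129]
198 202 [445. 538. 125.] [120 128 130]
203 202 [445. 529. 126.] [120 128 128]
204 202 [445. 527. 125.] [121 129 130]
183 203 [443. 566. 126.] [116 118 120]
189 203 [443. 555. 126.] [121 128 129]
199 203 [443. 536. 125.] [123 131 131]
205 203 [443. 525. 125.] [117 124 125]
185 204 [441. 562. 126.] [112 118 120]
193 204 [441. 547. 125.] [117 124 125]
197 204 [441. 540. 125.] [108 115 115]
207 204 [441. 521. 126.] [116 121 122]
188 205 [439. 557. 126.] [102 109 109]
```

View pics/c0.png

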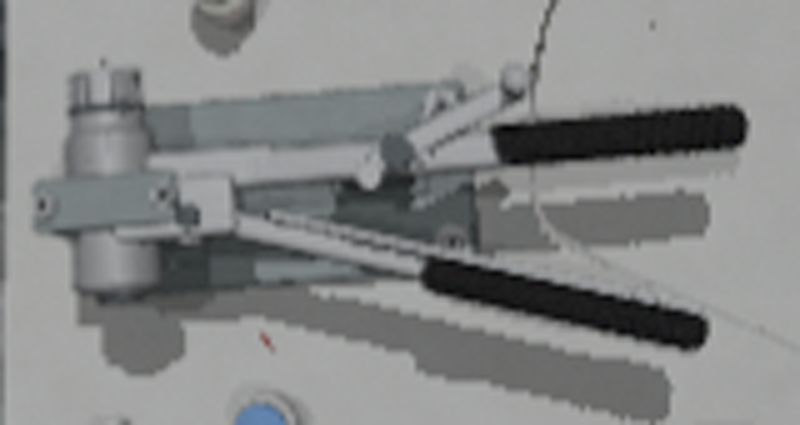

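The crop shows the peg at (513,82), the pivot near (397,152) and the nose near (372,172). The fit is consistent: the lever-to-bar angle comes out at 0.298 rad and the peg-to-pivot distance at 49.4 mm. A grey panel stands on the -y side, so I check what lies between the arm and the work.

```bash
python3 - <<'E'
import pickle,numpy as np
from h import *
F=pickle.load(open('f0.pkl','rb'))
for n in F:
    p=cloud(F[n]); 
    print(n)
    for v in range(4,384,38 if n=='top' else 30):
        print(v,[tuple(p[v,u].round(0).astype(int)) if np.isfinite(p[v,u,0]) else None for u in ((340,400,415,430,450,480,505) if n=='top' else (150,220,300,350,370,385,400,420,450))])
p=np.concatenate([cloud(F[n]).reshape(-1,3) for n in F])
# max height map cells 80mm
print('heights rows x 160..720 step 80; cols y -700..700 step 100')
for x in range(160,720,80):
    print(x,[int(np.nanmax(np.append(p[(abs(p[:,0]-x-40)<40)&(abs(p[:,1]-y-50)<50),2],-999))) for y in range(-700,700,100)])
E
```

```text
side
4 [(np.int64(849), np.int64(118), np.int64(433)), (np.int64(656), np.int64(121), np.int64(438)), (np.int64(463), np.int64(123), np.int64(446)), (np.int64(353), np.int64(123), np.int64(453)), (np.int64(311), np.int64(119), np.int64(456)), (np.int64(280), np.int64(114), np.int64(458)), (np.int64(248), np.int64(-253), np.int64(425)), (np.int64(203), np.int64(16), np.int64(455)), (np.int64(141), np.int64(67), np.int64(466))]
34 [(np.int64(855), np.int64(122), np.int64(359)), (np.int64(659), np.int64(121), np.int64(367)), (np.int64(443), np.int64(199), np.int64(394)), (np.int64(347), np.int64(122), np.int64(389)), (np.int64(304), np.int64(119), np.int64(393)), (np.int64(272), np.int64(108), np.int64(394)), (np.int64(218), np.int64(-2060), np.int64(48)), (np.int64(194), np.int64(40), np.int64(391)), (np.int64(132), np.int64(89), np.int64(405))]
64 [(np.int64(866), np.int64(119), np.int64(278)), (np.int64(661), np.int64(120), np.int64(293)), None, (np.int64(340), np.int64(118), np.int64(322)), (np.int64(299), np.int64(55), np.int64(312)), (np.int64(263), np.int64(107), np.int64(327)), 
[... 7574 characters left out ...]
4(141), np.int64(12), np.int64(0)), (np.int64(138), np.int64(-57), np.int64(0)), (np.int64(135), np.int64(-115), np.int64(0))]
heights rows x 160..720 step 80; cols y -700..700 step 100
160 [289, 412, 78, 3, 406, 2, 461, 473, 422, 6, 5, 5, 4, 4]
240 [295, 345, 134, 4, 436, 448, 454, 465, 466, 30, 29, 9, 23, 22]
320 [-999, -999, -999, -999, -999, -999, -999, 1, 489, 428, 120, 62, 59, 26]
400 [-999, -999, -999, -999, -999, -999, -999, 0, 489, 455, 124, 123, 130, 58]
480 [-999, -999, -999, -999, -999, -999, -999, 0, 457, 328, 158, 119, 118, 105]
560 [-999, -999, -999, -999, -999, -999, -999, 0, 465, 322, 219, 99, 70, 106]
640 [-999, -999, -999, -999, -999, -999, -999, 0, 467, 6, 5, 96, 120, 48]
```

A solid panel stands at y≈120 from x≈265 outward and is at least 490 high, between the arm and the work. I tilt the wrist so its camera sees the panel's end and height.

```bash
python3 -m creep '10 0 0 0 -0.05 -0.01 0;20 0 0 0 -0.1 -0.02 0;30 0 0 0 -0.14 -0.05 0;40 0 0 0 -0.19 -0.07 0;50 0 0 0 -0.23 -0.11 0;60 0 0 0 -0.26 -0.15 0;70 0 0 0 -0.28 -0.19 0;70 0 0 0 -0.28 -0.19 0'; python3 - <<'E'
from rig import r
import cv2,pickle,numpy as np
from h import *
print(r.sense()['qpos'].round(3))
f=r.grab_frame("wrist");pickle.dump(f,open('w1.pkl','wb'));cv2.imwrite('pics/w1.png',f["img"][...,::-1])
p=cloud(f);print(f["world_from_camera"].round(2))
for v in range(5,384,45): print(v,[tuple(map(int,p[v,u].round(0))) if np.isfinite(p[v,u,0]) else None for u in range(10,512,70)])
E
```

```text
clock: 1.1
eef_pos: [128.9, -320.0, 420.7]
tcp_rot: [-1.919, 0.0, 0.383]
contact_force: [-0.0, -0.8, -0.2]
opening: 0.999
grasp_force: 0.0
[-1.19   0.451  1.57  -0.003  2.344 -0.003]
[[ 1.3000e-01  8.0000e-01  5.9000e-01  2.4182e+02]
 [-3.2000e-01  5.9000e-01 -7.4000e-01 -4.1911e+02]
 [-9.4000e-01 -9.0000e-02  3.3000e-01  4.6940e+02]
 [ 0.0000e+00  0.0000e+00  0.0000e+00  1.0000e+00]]
5 [(219, -135, 566), (220, -112, 521), (224, -81, 463), (175, 1613, 10), (241, -354, 439), (244, -355, 422), (246, -368, 414), None]
50 [(190, -148, 570), (187, -126, 525), (185, -99, 466), (184, -61, 386), (182, 2, 262), (57, 1163, -797), (155, 661, -800), (234, -135, 0)]
95 [(159, -161, 575), (153, -143, 529), (145, -116, 470), (135, -80, 387), (120, -22, 259), (83, 119, -1), (143, -60, 0), (111, 108, -517)]
140 [(-718, 1625, 1404), (-735, 1618, 978), (-757, 1624, 502), (55, -43, 374), (54, -49, 257), (54, -57, 118), (74, -101, 0), (81, -121, -177)]
185 [(-1075, 1621, 1520), (-1129, 1633, 1065), (-1182, 1633, 540), (-14, -65, 375), (-24, -69, 248), (-39, -70, 88), (5, -145, 0), (-43, -120, -309)]
230 [(-1513, 1627, 1670), (-1602, 1630, 1169), (-1697, 1620, 588), (-1824, 1620, -105), (-1725, 1381, -803), (-962, 585, -802), (-594, 199, -802), (-375, -33, -802)]
275 [(-2051, 1624, 1856), (-2114, 1555, 1276), (145, -343, 476), (-2095, 1253, -36), (-2096, 1087, -754), (157, -371, 396), (-794, 68, -802), (-528, -141, -801)]
320 [(158, -362, 515), (146, -359, 500), (170, -378, 475), (164, -379, 456), (167, -385, 437), (177, -395, 423), (162, -397, 388), (177, -408, 381)]
365 [(166, -380, 508), (-2105, 690, 1166), (180, -393, 475), (171, -394, 460), (172, -398, 444), (186, -407, 435), (-1203, -218, -795), (180, -416, 397)]
```

View pics/w1.png

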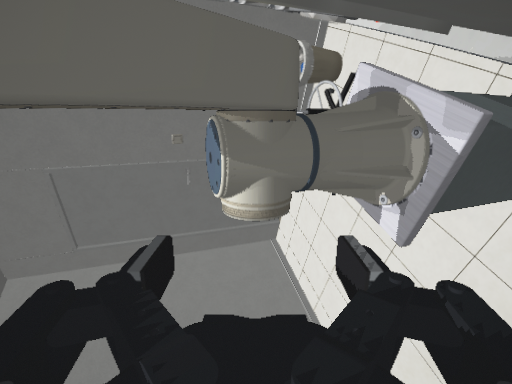

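The view (left is up) shows my own shoulder at (255,160) and the upper arm across the top left, which hides the panel. I turn the camera towards +x to see past the arm.

```bash
python3 -m creep '0 10 0 0 0 0 0;0 20 0 0 0 0 0;0 30 0 0 0 0 0;0 40 0 0 0 0 0;0 50 0 0 0 0 0;0 55 0 0 0 0 0;0 55 0 0 0 0 0'; python3 - <<'E'
from rig import r
import cv2,pickle,numpy as np
from h import *
print(r.sense()['qpos'].round(3))
f=r.grab_frame("wrist");pickle.dump(f,open('w2.pkl','wb'));cv2.imwrite('pics/w2.png',cv2.rotate(f["img"][...,::-1],cv2.ROTATE_90_CLOCKWISE))
p=cloud(f);print(f["world_from_camera"].round(2))
for v in range(5,384,45): print(v,[tuple(map(int,p[v,u].round(0))) if np.isfinite(p[v,u,0]) else None for u in range(10,512,70)])
q=p.reshape(-1,3);q=q[(q[:,0]>225)&(q[:,1]>-300)&(q[:,1]<125)]
for z in range(0,1000,100):
    s=q[(q[:,2]>z+10)&(q[:,2]<z+100)]
    if len(s): print(z,len(s),s.min(0).round(0),s.max(0).round(0))
E
```

```text
clock: 2.02
eef_pos: [128.4, -320.3, 420.5]
tcp_rot: [-1.779, -0.284, -0.55]
contact_force: [0.1, -0.2, -0.6]
opening: 1.0
grasp_force: 0.0
[-1.68   0.406  1.765  0.626  2.211  0.227]
[[ 1.3000e-01  9.4000e-01 -3.2000e-01  1.0390e+02]
 [-3.2000e-01 -2.7000e-01 -9.1000e-01 -4.6872e+02]
 [-9.4000e-01  2.2000e-01  2.7000e-01  4.6787e+02]
 [ 0.0000e+00  0.0000e+00  0.0000e+00  1.0000e+00]]
5 [(1026, 581, 1286), (1027, 469, 989), (261, -327, 511), (245, -358, 469), (246, -373, 434), (251, -385, 399), (255, -399, 365), (272, -409, 318)]
50 [(1028, 889, 1415), (1031, 740, 1052), (265, -283, 513), (243, -329, 463), (243, -348, 422), (247, -364, 383), (252, -379, 343), (263, -393, 296)]
95 [(1030, 1369, 1622), (1031, 1144, 1146), (981, 865, 719), (240, -289, 453), (241, -313, 405), (245, -333, 358), (253, -349, 308), (256, -371, 263)]
140 [(823, 1625, 1654), (943, 1621, 1232), (940, 1318, 720), (254, -193, 436), (252, -237, 370), (253, -273, 310), (252, -307, 258), (252, -338, 208)]
185 [(153, -219, 596), (170, -198, 554), (719, 1615, 675), (252, -53, 406), (250, -126, 316), (250, -185, 240),
[... 180 characters left out ...]
[(86, -205, 579), (93, -190, 533), (103, -345, 471), (112, -138, 400), (126, -93, 288), (114, -374, 392), (261, 576, -801), (257, 254, -799)]
320 [(85, -367, 507), (85, -357, 490), (92, -388, 468), (93, -383, 448), (96, -388, 428), (99, -405, 417), (100, -394, 379), (103, -413, 374)]
365 [(78, -384, 497), (-499, 1626, 815), (86, -404, 466), (85, -396, 450), (87, -402, 434), (91, -417, 426), (13, -87, 15), (93, -421, 388)]
0 2321 [ 250. -285.   23.] [261.  78. 100.]
100 4911 [ 249. -300.  110.] [260.  76. 200.]
200 6578 [ 249. -300.  210.] [260.  77. 300.]
300 7815 [ 239. -300.  310.] [260.  97. 400.]
400 9388 [ 238. -300.  410.] [273.  94. 500.]
500 70 [ 260. -300.  510.] [ 266. -256.  513.]
```

View pics/w2.png

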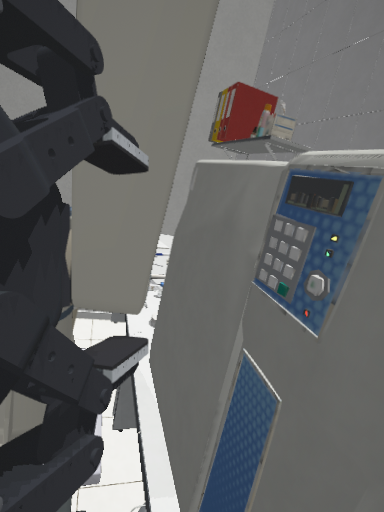

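The picture (turned upright) shows an instrument cabinet, with its keypad at (300,240) and its top edge at row 160. It is solid from x≈250 outward, with its top at z≈513. I will go over it: first up to z≈640 with the tool pointing down, then across.

```bash
cat > go.py <<'E'
# prints tool-frame rotvec (deg) and shift (m) from current pose to target: x y z roll pitch yaw(deg)
import sys,numpy as np
from rig import r
from scipy.spatial.transform import Rotation as R
s=r.sense();R0=R.from_euler('xyz',s['tcp_rot'])
t=np.array(list(map(float,sys.argv[1:7])))
print('rot',np.degrees((R0.inv()*R.from_euler('xyz',t[3:],degrees=True)).as_rotvec()).round(2),'shift',(R0.inv().apply(t[:3]-s['eef_pos'])/1000).round(4),'q',s['qpos'].round(2),'F',s['contact_force'].round(2),'t',s['clock'])
E
python3 go.py 140 -420 640 180 0 22; python3 go.py 140 -320 640 180 0 22
```

```text
rot [-64.09 -47.76 -33.58] shift [ 0.1205 -0.1726 -0.1175] q [-1.68  0.41  1.76  0.63  2.21  0.23] F [-1.01 -0.06  0.82] t 2.075
rot [-64.09 -47.76 -33.58] shift [ 0.0705 -0.2046 -0.037 ] q [-1.68  0.41  1.76  0.63  2.21  0.23] F [-1.01 -0.06  0.82] t 2.075
```

```bash
python3 -m creep '-8 -6 -4 0.015 -0.022 -0.015 0;-16 -12 -8 0.03 -0.043 -0.03 0;-24 -18 -13 0.045 -0.065 -0.044 0;-32 -24 -17 0.06 -0.086 -0.06 0;-40 -30 -21 0.075 -0.108 -0.073 0;-48 -36 -25 0.09 -0.13 -0.088 0;-56 -42 -29 0.105 -0.15 -0.103 0;-64.1 -47.8 -33.6 0.12 -0.173 -0.118 0' && python3 go.py 350 -100 640 180 0 67
```

```text
clock: 3.08
eef_pos: [140.5, -421.0, 642.9]
tcp_rot: [-3.137, -0.005, 0.385]
contact_force: [0.3, -0.4, -0.7]
opening: 1.0
grasp_force: 0.0
rot [ -0.13  -0.38 -44.94] shift [ 0.3148 -0.2188  0.0055] q [-1.26 -0.06  1.26  0.01  1.95 -0.07] F [ 0.3  -0.42 -0.66] t 3.075
```

```bash
python3 -m creep '0 0 -5 0.04 -0.027 0 255;0 0 -11 0.08 -0.055 0 255;0 0 -17 0.12 -0.082 0 255;0 0 -22 0.158 -0.11 0 255;0 0 -28 0.197 -0.137 0 255;0 0 -34 0.236 -0.164 0 255;0 0 -40 0.275 -0.191 0 255;0 0 -45 0.315 -0.219 0 255' 40 && python3 go.py 440 270 640 180 0 67
```

```text
clock: 4.08
eef_pos: [351.7, -98.1, 647.3]
tcp_rot: [3.14, -0.015, 1.171]
contact_force: [1.2, -0.3, 0.9]
opening: 0.002
grasp_force: 0.0
rot [ 0.07 -0.84  0.08] shift [ 0.3733 -0.0621  0.0127] q [-0.29 -0.2   1.37  0.02  1.97  0.12] F [ 1.21 -0.3   0.9 ] t 4.075
```

```bash
python3 -m creep '0 0 0 0.053 -0.009 0.002 255;0 0 0 0.106 -0.018 0.004 255;0 0 0 0.16 -0.027 0.006 255;0 0 0 0.213 -0.036 0.008 255;0 0 0 0.266 -0.044 0.01 255;0 0 0 0.32 -0.053 0.012 255;0 0 0 0.373 -0.062 0.013 255;0 0 0 0.373 -0.062 0.013 255' && python3 go.py 474 350 400 180 0 67;python3 go.py 474 350 190 180 0 67
```

```text
clock: 5.08
eef_pos: [441.2, 271.5, 638.0]
tcp_rot: [-3.139, -0.015, 1.171]
contact_force: [-0.1, -1.0, -0.3]
opening: 0.0
grasp_force: 0.0
rot [-0.13 -0.85  0.11] shift [8.150e-02 2.000e-04 2.393e-01] q [0.54 0.05 1.16 0.01 1.92 0.95] F [-0.11 -0.96 -0.26] t 5.075
rot [-0.13 -0.85  0.11] shift [0.0784 0.0006 0.4493] q [0.54 0.05 1.16 0.01 1.92 0.95] F [-0.11 -0.96 -0.26] t 5.075
```

```bash
python3 -m creep '0 -0.4 0 0.06 0 0 255;0 -0.85 0 0.08 0 0.06 255;0 -0.85 0 0.08 0 0.12 255;0 -0.85 0 0.08 0 0.18 255;0 -0.85 0 0.08 0 0.24 255;0 -0.85 0 0.079 0 0.3 255;0 -0.85 0 0.0785 0 0.36 255;0 -0.85 0 0.078 0 0.42 255' && python3 go.py 474 350 129 180 0 67; python3 - <<'E'
from rig import r
import cv2,numpy as np
from h import *
f=r.grab_frame("wrist");p=cloud(f);cv2.imwrite('pics/w3.png',f["img"][...,::-1])
print(f["world_from_camera"].round(2), project(f,[[491.5,391.5,154],[468.4,435.2,117],[402.5,363.9,103]]).round(0))
k=(p[...,2]>138)&(p[...,2]<162)&(abs(p[...,0]-492)<25)&(abs(p[...,1]-392)<25)
print(k.sum(),p[k].mean(0),p[k].min(0),p[k].max(0),np.argwhere(k).mean(0))
E
```

```text
clock: 6.08
eef_pos: [473.7, 345.7, 219.9]
tcp_rot: [3.141, -0.003, 1.167]
contact_force: [1.2, -1.0, -0.3]
opening: -0.005
grasp_force: 0.0
rot [ 0.02 -0.16 -0.12] shift [ 0.0038 -0.0014  0.0909] q [0.63 0.3  1.73 0.   1.1  1.03] F [ 1.16 -0.96 -0.26] t 6.075
[[ 9.2000e-01  3.8000e-01  1.0000e-01  5.0026e+02]
 [-3.9000e-01  8.9000e-01  2.4000e-01  4.0757e+02]
 [ 0.0000e+00 -2.6000e-01  9.6000e-01  3.6280e+02]
 [ 0.0000e+00  0.0000e+00  0.0000e+00  1.0000e+00]] [[252. 143.]
 [208. 103.]
 [181. 200.]]
147 [491.64823921 392.09273117 153.15583942] [486.62308496 387.07408335 144.49352881] [496.47815698 396.90565238 155.43146496] [142.29931973 251.98639456]
```

View pics/w3.png

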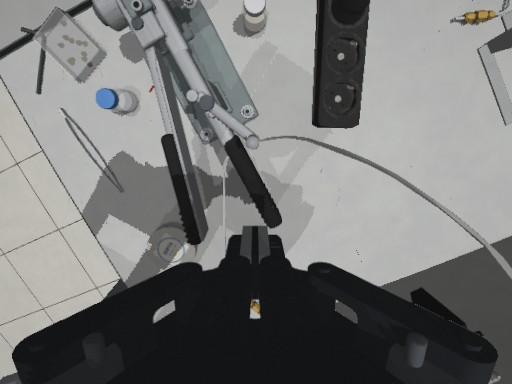

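The peg shows at (252,142) as predicted, measured at (491.6, 392.1, 153). The shut fingertips are at (255,230). I go down and approach the peg.

```bash
python3 -m creep '0 0 0 0.004 -0.001 0.045 255;0 0 0 0.004 -0.001 0.08 255;0 0 0 0.004 -0.001 0.09 255;0 0 0 0.014 -0.001 0.09 255;0 0 0 0.022 -0.001 0.09 255;0 0 0 0.028 -0.001 0.09 255;0 0 0 0.032 -0.001 0.09 255;0 0 0 0.036 -0.001 0.09 255' && python3 go.py 485.5 377.8 129 180 0 67
```

```text
clock: 7.12
eef_pos: [486.6, 378.6, 130.6]
tcp_rot: [-3.14, 0.0, 1.165]
contact_force: [1.2, -5.2, 1.5]
opening: -0.003
grasp_force: 2.2
rot [-0.1   0.01 -0.23] shift [-0.0012 -0.0007  0.0017] q [0.66 0.45 1.74 0.   0.96 1.06] F [ 1.2  -5.18  1.45] t 7.125
```

```bash
python3 -m creep '0 0 0 0.006 0.004 0 255;0 0 0 0.012 0.008 0 255;0 0 0 0.019 0.01 0 255;0 0 0 0.026 0.0115 0 255;0 0 0 0.033 0.0115 0 255;0 0 0 0.04 0.011 0 255;0 0 0 0.046 0.009 0 255;0 0 0 0.05 0.0075 0 255' && python3 go.py 512.2 424.8 129 180 0 67
```

```text
clock: 8.12
eef_pos: [513.0, 422.3, 130.4]
tcp_rot: [-3.139, -0.001, 1.165]
contact_force: [0.1, -1.1, 0.0]
opening: -0.002
grasp_force: 0.6
rot [-0.13 -0.04 -0.22] shift [ 0.002  -0.0017  0.0014] q [0.69 0.51 1.62 0.   1.   1.09] F [ 0.06 -1.1   0.02] t 8.125
```

Nearly home; I press on until the end stop pushes back.

```bash
python3 -m creep '0 0 0 0.002 -0.001 0 255;0 0 0 0.004 -0.002 0 255;0 0 0 0.006 -0.003 0 255;0 0 0 0.006 -0.003 0 255' && python3 go.py 512.2 424.8 129 180 0 67
```

```text
clock: 8.62
eef_pos: [512.8, 426.1, 130.3]
tcp_rot: [-3.14, 0.003, 1.165]
contact_force: [0.3, -11.5, 2.6]
opening: -0.003
grasp_force: 4.9
rot [-0.07  0.2  -0.23] shift [-0.0014  0.      0.0013] q [ 0.69  0.52  1.62 -0.    1.01  1.1 ] F [  0.26 -11.51   2.6 ] t 8.625
```

```bash
python3 -m creep '0 0 0 -0.02 0 0 255;0 0 0 -0.04 0 -0.03 255;0 0 0 -0.04 0 -0.085 255;0 0 0 -0.04 0 -0.085 255' && python3 go.py 360 362 215 180 0 -3;  python3 go.py 360 362 95 180 0 -3; python3 - <<'E'
from rig import r
import cv2,numpy as np
from h import *
f=r.grab_frame("wrist");p=cloud(f);cv2.imwrite('pics/w4.png',f["img"][...,::-1])
k=(p[...,2]>138)&(p[...,2]<162)&(abs(p[...,0]-518)<25)&(abs(p[...,1]-439)<25)
m=p[k].mean(0);print(k.sum(),m,'stop angle',np.arctan2(m[1]-435.2,m[0]-468.4)+1.4917)
E
```

```text
clock: 9.12
eef_pos: [499.3, 393.4, 220.5]
tcp_rot: [3.14, -0.009, 1.165]
contact_force: [0.7, 0.4, -0.2]
opening: -0.0
grasp_force: 0.0
rot [-0.21 -0.49 69.74] shift [-0.0839 -0.1156  0.0046] q [0.66 0.37 1.63 0.   1.13 1.07] F [ 0.7   0.42 -0.25] t 9.125
rot [-0.21 -0.49 69.74] shift [-0.085  -0.1158  0.1246] q [0.66 0.37 1.63 0.   1.13 1.07] F [ 0.7   0.42 -0.25] t 9.125
146 [517.54584146 440.2404238  153.04654382] stop angle 1.593903187809229
```

View pics/w4.png

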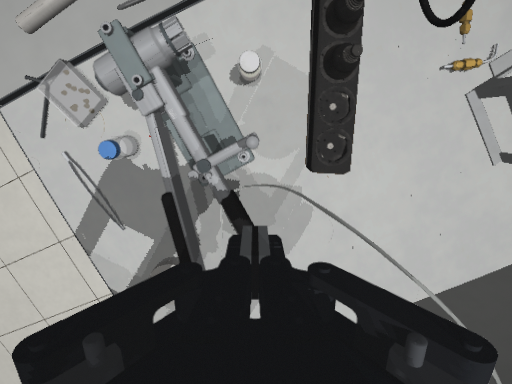

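The stop is home: the peg at (248,143) lies square to the bar, measured at 1.59 rad, and the vials are undisturbed at (250,65) and (110,149). Now to the outer side of the lever.

```bash
python3 -m creep '0 0 10 -0.012 -0.017 0 255;0 0 20 -0.024 -0.033 0 255;0 0 30 -0.036 -0.05 0 255;0 0 40 -0.05 -0.066 0 255;0 0 50 -0.06 -0.083 0 255;0 0 60 -0.072 -0.1 0 255;0 0 70 -0.084 -0.116 0.005 255;0 0 70 -0.084 -0.116 0.005 255' && python3 go.py 360 362 95 180 0 -3; python3 go.py 382 362 95 180 0 -3
```

```text
clock: 10.18
eef_pos: [355.8, 359.5, 209.4]
tcp_rot: [3.141, 0.004, -0.055]
contact_force: [0.6, 1.3, 1.1]
opening: 0.0
grasp_force: 0.0
rot [ 0.03  0.21 -0.15] shift [ 0.0045 -0.0028  0.1144] q [0.79 0.19 1.91 0.   1.05 2.41] F [0.6  1.26 1.15] t 10.175
rot [ 0.03  0.21 -0.15] shift [ 0.0265 -0.004   0.1143] q [0.79 0.19 1.91 0.   1.05 2.41] F [0.6  1.26 1.15] t 10.175
```

```bash
python3 -m creep '0 0 0 0.004 -0.003 0.05 255;0 0 0 0.004 -0.003 0.095 255;0 0 0 0.004 -0.003 0.114 255;0 0 0 0.015 -0.003 0.114 255;0 0 0 0.025 -0.003 0.114 255;0 0 0 0.03 -0.003 0.114 255;0 0 0 0.034 -0.003 0.114 255;0 0 0 0.038 -0.003 0.114 255' && python3 go.py 419.8 359.5 95 180 0 -3
```

```text
clock: 11.18
eef_pos: [395.3, 361.1, 97.0]
tcp_rot: [-3.14, 0.002, -0.056]
contact_force: [-2.0, -1.7, 0.4]
opening: 0.001
grasp_force: 1.0
rot [-0.08  0.11 -0.24] shift [0.0246 0.0002 0.0019] q [0.74 0.39 1.94 0.   0.82 2.36] F [-2.03 -1.73  0.4 ] t 11.175
```

```bash
python3 -m creep '0 0 0 0.004 0 0 255;0 0 0 0.008 0 0 255;0 0 0 0.012 0 0 255;0 0 0 0.015 0 0 255;0 0 0 0.018 0 0 255;0 0 0 0.02 0 0 255;0 0 0 0.022 0 0 255' && python3 go.py 419.8 359.5 95 180 0 -3
```

```text
clock: 12.05
eef_pos: [417.1, 359.8, 96.4]
tcp_rot: [-3.141, 0.002, -0.057]
contact_force: [-2.7, -2.1, 0.3]
opening: -0.001
grasp_force: 1.6
rot [-0.05  0.13 -0.24] shift [0.0027 0.0001 0.0014] q [0.71 0.41 1.9  0.   0.83 2.33] F [-2.73 -2.07  0.33] t 12.05
```

```bash
python3 -m creep '0 0 0 0.001 0 0 255;0 0 0 0.002 0 0 255;0 0 0 0.003 0 0 255;0 0 0 0.003 0 0 255' && python3 go.py 419.8 359.5 95 180 0 -3
```

```text
clock: 12.55
eef_pos: [419.8, 359.7, 96.4]
tcp_rot: [-3.141, 0.003, -0.057]
contact_force: [-4.5, -2.5, -0.4]
opening: 0.002
grasp_force: 2.4
rot [-0.05  0.15 -0.25] shift [0.     0.0002 0.0014] q [0.7  0.41 1.9  0.   0.83 2.33] F [-4.46 -2.49 -0.35] t 12.55
```

```bash
python3 -m creep '0 0 0 0.001 0 0 255;0 0 0 0.002 0 0 255;0 0 0 0.002 0 0 255;0 0 0 0.002 0 0 255' && python3 go.py 419.8 359.5 95 180 0 -3
```

```text
clock: 13.05
eef_pos: [420.5, 359.5, 96.4]
tcp_rot: [-3.141, 0.005, -0.057]
contact_force: [-10.7, -0.8, 3.8]
opening: -0.001
grasp_force: 5.4
rot [-0.02  0.28 -0.26] shift [-0.0007  0.0001  0.0014] q [0.7  0.41 1.9  0.   0.84 2.33] F [-10.68  -0.75   3.77] t 13.05
```

It rests firmly on the stop, at 10.7 N and within a millimetre of the predicted position. I hold it there for two seconds.

```bash
Z='0 0 0 0 0 0 255'; python3 -m creep '0 0 0 0 0 0 255;0 0 0 0 0 0 255;0 0 0 0 0 0 255;0 0 0 0 0 0 255;0 0 0 0 0 0 255;0 0 0 0 0 0 255;0 0 0 0 0 0 255;0 0 0 0 0 0 255' && python3 -m creep '0 0 0 0 0 0 255;0 0 0 0 0 0 255;0 0 0 0 0 0 255;0 0 0 0 0 0 255;0 0 0 0 0 0 255;0 0 0 0 0 0 255;0 0 0 0 0 0 255;0 0 0 0 0 0 255'
```

```text
clock: 14.05
eef_pos: [420.5, 359.5, 96.3]
tcp_rot: [-3.141, 0.005, -0.057]
contact_force: [-10.9, -0.2, 3.3]
opening: -0.001
grasp_force: 5.4
clock: 15.05
eef_pos: [420.5, 359.5, 96.4]
tcp_rot: [-3.141, 0.005, -0.057]
contact_force: [-10.5, -1.1, 3.0]
opening: 0.004
grasp_force: 5.4
```

Held for over two seconds. Now I let it out slowly and back clear.

```bash
python3 -m creep '0 0 0 -0.005 0 0 255;0 0 0 -0.01 0 0 255;0 0 0 -0.016 0 0 255;0 0 0 -0.022 0 0 255;0 0 0 -0.028 0 0 255;0 0 0 -0.036 0 0 255;0 0 0 -0.05 0 0 255;0 0 0 -0.065 0 0 255' && python3 -m creep '0 0 0 0 0 -0.05 255;0 0 0 0 0 -0.1 255;0 0 0 -0.03 0 -0.15 255;0 0 0 -0.03 0 -0.15 255'; python3 - <<'E'
from rig import r
import cv2,numpy as np,pickle
from h import *
f=r.grab_frame("top");p=cloud(f);g=f["img"].mean(-1);cv2.imwrite('pics/t5.png',f["img"][...,::-1])
V,U=np.mgrid[:384,:512]
q=p[(p[...,2]>80)&(p[...,2]<128)&(g<70)&(U>255)&(U<322)&(V>205)&(V<235)]
c=q.mean(0);d=np.linalg.svd(q[:,:2]-c[:2])[2][0];d*=np.sign(d[1]);print('lever',len(q),c.round(1),np.arctan2(d[1],d[0]).round(3),'was [411.5 372.2] 1.3515')
k=(p[...,2]>138)&(p[...,2]<162)&(abs(p[...,0]-518)<25)&(abs(p[...,1]-439)<25);print('peg',p[k].mean(0).round(1))
for n,(u,v,a,zl) in dict(white=(219,157,12,45),blue=(228,246,12,45),tin=(322,262,22,18)).items():
    k=(abs(U-u)<a)&(abs(V-v)<a)&(p[...,2]>zl)&(p[...,2]<65); print(n,p[k].mean(0).round(1),k.sum())
E
```

```text
clock: 16.05
eef_pos: [356.4, 363.2, 96.6]
tcp_rot: [-3.14, 0.002, -0.057]
contact_force: [-0.6, -0.5, -0.0]
opening: -0.003
grasp_force: 0.0
clock: 16.55
eef_pos: [327.1, 366.3, 250.4]
tcp_rot: [-3.135, -0.002, -0.055]
contact_force: [0.5, 0.3, 0.1]
opening: -0.001
grasp_force: 0.0
lever 397 [411.6 372.5 117.9] 1.351 was [411.5 372.2] 1.3515
peg [516.6 439.1 153. ]
white [543.3 509.8  57.4] 95
blue [362.4 489.4  57.5] 96
tin [353.1 312.1  24.4] 23
```

View pics/t5.png

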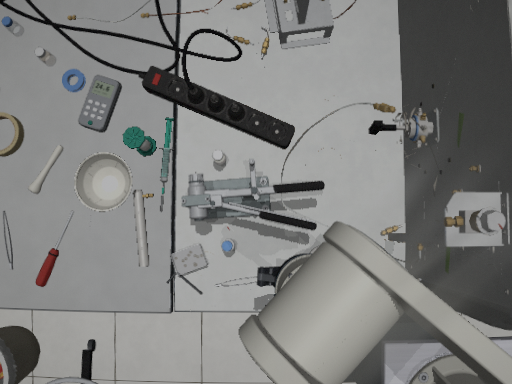

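The lever at (288,220) is fully out again, the peg at (252,165) is still home and both vials are unmoved. The arm hides the tin from this camera, but the fingers never came below z≈96 and the tin is 26 mm tall. The robot is clear of everything.

```bash
python3 -c "
from rig import r
print(r.sign_off())"
```

```text
the job is handed in; nothing more can be done
None
```

The job is handed in: I pushed the swing stop home (measured at about 1.59 rad), pressed the lever onto it at about 11 N for just over 2 s and let it come fully out; both vials are unmoved, and the tin was hidden from the last picture but the fingers stayed well above it.

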